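Lock a plug-in module into a gauge amplifier and switch to its range

TASK

Put the gauge amplifier back in service with its blue-banded plug-in module: slide the module along its rails until you feel it come up against the connector, then turn the cam lock's wing clockwise through its full half turn so that the hook draws the module's bolt in and the module sits home on the connector. Also press the blue range key until it latches down, so that the key that was down pops up; leave the tools lying around where they are.

Things in the scene. Friction and masses are not known exactly. Their poses are not given: they have to be found in the camera images.
- gauge_amp: Gauge amplifier, fixed: aluminium deck with rails, connector and cam lock; to its left a grey housing with light-bar display and three keys. Origin on the worktop below the connector face, midway between the rails. x runs along the rails, the way the module is pushed in; y left, z up. Housing: x -20 to 105, y 62 to 192 mm, top at z 46 mm; behind x 60 mm the display rises to 95 mm.
- connector (a point): Middle of the flat faces of the two black connector blocks (12 mm thick, 38 mm high) that the module ends up against, at z = 28 mm. Sprung brass contact combs stick out 7.5 mm from them toward the module; they push back with 2.4 N at first touch, 8 N when flush. The rails (17 mm high, at y +/-31 to 39 mm) reach 135 mm back from here.
- module_grip (a point): Centre of the grip fin on the plug-in module. Module: dark grey block with a blue band, 80 long, 60 wide, 30 mm high, about 0.4 kg, loose on the 8 mm deck between the rails, 1 mm play each side. Fin: 44 mm long along the rails, 12 mm thick across them, z = 38 to 78 mm; this point at z = 64 mm. Axes like the amplifier's.
- module_front (a point): Middle of the lower edge of the module's front face, 50 mm ahead of the fin centre; x = 0 in the amplifier's frame when home. Starts 12 to 36 mm drawn out. With the cam open it slides easily (1 to 2 N) until the contacts push back at 7.5 mm from home, and stops firmly at 6 mm, where its pin meets the cam's core. The hook can catch the pin only if the module stands within 9 mm of home.
- bolt_pin (a point): The upright 6 mm pin near the end of the steel bolt (8 mm thick) that sticks out of the module's front; this point is at mid height of the cam disc, z = 34 mm. The pin's top is at z = 38.5 mm.
- wing_grip (a point): Centre of the cam's wing, on the vertical cam axis 45 mm beyond the connector face, z = 76 mm. Wing: black bar 46 mm long, 12 mm thick, 30 mm high (z = 61 to 91 mm), gripped across its thickness; x axis along its length. Below it, z = 30 to 38 mm, the brass cam disc, 62 mm across, with a slot open at the rim that winds inward behind a hook.
- cam_disc (a joint): Cam angle in rad: 0 = open (wing along the rails, slot mouth to the module), pi = fully turned, end stop. Grows clockwise seen from above; stays where it is left. The pin can enter below about 0.35; the hook catches it by 0.6, draws it in up to 2.75, then holds it. Takes 0.1 to 0.2 N m. Starts at 0 to 0.3.
- key_blue (a joint): Travel of the blue key in m: 0 = up, about 0.007 = latched down, 0.009 = bottom stop. Pressing needs about 2 to 4 N; past 0.008 it latches when let go, and any other key that was latched springs up.
- key_white (a joint): Travel of the white key in m: 0 = up, about 0.007 = latched down. It is up at the start.
- key_amber (a joint): Travel of the amber key in m: 0 = up, about 0.007 = latched down. It is latched down at the start.
- key_blue_top (a point): Centre of the top face of the blue key (26 mm along the amplifier's x, 18 mm wide); at z = 61.5 mm when up. The three keys stand in a row across the housing at 37 mm spacing, in any order, and travel straight down.
- key_white_top (a point): Centre of the top face of the white key, same shape.
- key_amber_top (a point): Centre of the top face of the amber key, same shape; about 7 mm lower while it is latched.
- tweezers: Steel tweezers, 120 mm long, lying flat, a bystander. Origin at its underside.
- calliper: Vernier calliper, 200 mm long, lying flat in front of the bench lathe, a bystander. Origin at its underside. The lathe, to the right of y = -45 mm, stands up to 270 mm high: keep the arm clear of it.
- hex_key: Hex key, 88 mm long, lying flat, a bystander. Origin at its underside.
- oil_can: Red thumb oil can, 68 mm across, 118 mm high, a bystander. Origin at its underside.

How it is judged:
By the outcome, as a careful person would: the job done as asked, in the order asked, and still so for the second after the job is handed in, with the robot touching nothing.
It also fails if it takes over 72 s, if anything falls off the work surface, if the arm or the gripper's body presses on something with over 40 N, if the wrist force passes 120 N, or if a joint passes its speed limit or range.

ROBOT

A 6-joint arm with a two-finger parallel gripper is mounted at the origin on a cart in front of the work surface, level with it; the furniture and walls round the work are solid. World frame = base frame: x ahead of the robot, y to its left, z up, the work surface at z = 0. Lengths are in m, angles in rad, forces in N, time in s.
With the tool pointing down it reaches from about 0.35 to 0.85 m from the base axis. Payload 8.1 kg.
Tool frame: the origin (TCP) lies at the very end of the fingers, on their centre line; the grasp point (between the pads) lies 19 mm behind it; z points along the fingers, y is the direction in which the jaws open and shut (so a half turn about z gives the same grasp; the last joint's range is limited). The gripper opens to 93 mm and grips with 3 to 60 N. Pads are 15 mm wide; open, the fingers measure 128 mm over their backs; the gripper's body (75 mm by 188 mm) begins 65 mm behind the grasp point.
Start: joints at [1.129, 0.13, 1.488, -0, 1.523, -0.085], TCP at [0.21, 0.562, 0.219] pointing down, gripper open.
Joint ranges: [-2.96, 2.96], [-0.89, 2.26], [0.02, 2.5], [-1.34, 4.48], [0, 2.73], [-2.66, 2.66]. Speed limits (rad/s): [2.39, 2.39, 2.79, 3.14, 3.14, 3.14].

INTERFACE

Orientations are given as a rotation vector (axis times angle).
In Python, from plant import robot gives the robot as it stands.
- The arm moves only by the shell command python3 -m pendant 'ROWS' [OPENING] [FORCE]. ROWS is JSON, a list of rows, each an object with "delta_pos": the shift along the tool's x, y, z in m, a list of three; "spin": the turn about the tool's z in rad. In form: [{"delta_pos": [dx, dy, dz], "spin": spin}, ...]. A call has 1 to 10 rows; each row is the pose to reach, as a shift and turn from the pose measured when the call began, along the tool's axes at that moment; what a row does not reach only later rows make up. A row lasts 1/10 s, in which the tool goes at most 50 mm and 8.59 degrees, less where a joint would pass 70% of its speed; a pose out of reach is approached as far as the arm can. A call with a gripper value outside its range is refused whole. OPENING is the closure, from -1 (fully open) to 1 (shut), set as the call begins (- or left out, the last holds). The fingers move at their own pace and stop on an object; FORCE is the grip in N (left out, the last holds). Time passes only in rows, so rows that repeat a pose let the fingers close. It gives the time, the measured TCP pose, the force and the opening at its end, in the units of the state.
- robot.read_state(): the state, without advancing time (a new reading comes with each control period).
- robot.read_camera(name): name is "side" or "top" or "wrist"; returns a dict with "color" (400x640x3 uint8, blue, green, red), "camera_matrix" (3x3 intrinsics, pixels), "D" ([k1, k2, p1, p2, k3] as OpenCV has them; the pictures are not rectified), "R" (3x3) and "t" (3): a world point X has camera coordinates R X + t. Camera axes: x right, y down, z forward; pixel columns grow to the right and rows downward; lengths in m; the calibration is good to about 2 mm. A picture is of the moment at which its call begins. There is no depth.
- robot.close_job(): hands the job in, once; it reports no verdict.
Trained networks look in the newest picture that a camera, given by its name, has taken for a name from the list of things; names that differ only in an ending like _2 or _b are one class to them, and where a whole thing is asked for, a point or a joint stands for the part that bears it (a point fixed in the world has none). Each returns a list of dicts, best first, with "score" (0 to 1); they miss things now and then, are a little off and sometimes report something else, mostly with a low value. They report only what shows in the picture. A call takes as long as a camera call.
- robot.outline_of(camera, label): "mask" (400x640 bool, what is visible of it).
- robot.mark_of(camera, label): "location" ([x, y, z] in m, in the coordinates of the camera as it stood for that picture, good to about 4 mm: a listed point, or the origin of a listed thing).
The state is a dict: "t": time; "q": joint angles; "dq": joint speeds; "joint_torque": joint torques, N m; "tool_pos": TCP position; "orientation": TCP orientation; "force": force on the tool from outside, world axes, zero at the start; "wrist_torque": the same for the moment, N m; "opening": finger opening in m.
Only numpy, scipy, OpenCV 4.12 (cv2) and the standard library are available. Lean on these libraries where they do the work, as an engineer would, in place of code of your own. Each camera call takes 0.05 s, during which the arm holds its last target.

## Working session

There is one attempt and no reset: what is moved stays moved. The work goes in short steps, Python scripts to look and compute and a shell command to move; the robot and the scene stay as the last step left them, time stands still between calls to the robot, and variables do not carry over. Pictures are saved under pics/ and viewed, and the job is handed in when it is done.

```bash
ls; mkdir -p pics; cat > h.py <<'E'
import numpy as np, cv2
from plant import robot
from scipy.spatial.transform import Rotation as Ro
def look(cam,labels,save=None):
    c=robot.read_camera(cam); R=np.array(c["R"]);t=np.array(c["t"])
    if save: cv2.imwrite("pics/"+save,c["color"])
    out={}
    for l in labels:
        try: ms=robot.mark_of(cam,l)
        except Exception as e: print(l,e); continue
        for m in ms[:2]:
            w=R.T@(np.array(m["location"])-t)
            px=cv2.projectPoints(w.reshape(1,3),cv2.Rodrigues(R)[0],t,np.array(c["camera_matrix"]),np.array(c["D"]))[0].ravel()
            print(cam,l,round(m["score"],2),np.round(w*1000,1),"px",np.round(px))
            out.setdefault(l,w)
    return out
E
python3 - <<'E'
from h import *
s=robot.read_state();print(s)
L=["gauge_amp","connector","module_grip","module_front","bolt_pin","wing_grip","key_blue_top","key_white_top","key_amber_top","oil_can","tweezers","hex_key","calliper"]
for c in ["top","side","wrist"]: look(c,L,c+"0.png")
print(robot.read_state()["t"])
E
```

```text
pics
{'t': 0.0, 'q': array([ 1.12860120e+00,  1.31173722e-01,  1.48930214e+00, -1.83514611e-06,
        1.52300205e+00, -8.53728094e-02]), 'dq': array([ 8.68282809e-04,  9.32038978e-04, -5.80800158e-05, -1.65432955e-03,
       -8.02517328e-04, -5.96008565e-04]), 'joint_torque': array([-2.55007202e-03, -5.59852767e+01, -4.91747832e+01,  7.65026081e-02,
        3.59539955e-02, -1.17494242e-04]), 'tool_pos': array([0.20929215, 0.56168925, 0.2175674 ]), 'orientation': array([-5.57439154e-01, -3.09124257e+00,  2.85924106e-03]), 'force': array([0.8015988 , 0.95588096, 0.51987753]), 'wrist_torque': array([-0.03319386, -0.05918282, -0.00356967]), 'opening': 0.09321332932810504}
top gauge_amp 0.98 [521.8  91.4  -0. ] px [306. 180.]
top connector 0.88 [524.3  99.9  26.7] px [303. 178.]
top module_grip 0.76 [462.8  92.9  65.4] px [306. 197.]
top module_front 0.58 [511.7  94.    9.4] px [305. 183.]
top wing_grip 0.72 [569.7  97.   76.7] px [304. 161.]
top key_blue_top 0.38 [543.5 186.9  59.8] px [274. 171.]
top key_white_top 0.4 [540.4 224.8  56.9] px [262. 172.]
top key_amber_top 0.45 [540.  26
[... 308 characters left out ...]
[527.2  93.3  22.9] px [338. 214.]
side connector 0.59 [359.  -57.   -2.6] px [264. 270.]
side module_grip 0.84 [465.6  93.2  63.7] px [312. 201.]
side module_front 0.21 [463.9  90.6  60.4] px [311. 203.]
side bolt_pin 0.36 [567.2 100.5  74.9] px [356. 194.]
side wing_grip 0.8 [568.1  98.7  79.1] px [356. 193.]
side key_white_top 0.46 [543. 224.  61.] px [340. 172.]
side key_amber_top 0.56 [541.6 260.6  53. ] px [338. 167.]
side oil_can 0.76 [609.7 382.9  -1.7] px [357. 161.]
side oil_can 0.6 [540.3 260.2  55.2] px [338. 167.]
side tweezers 0.65 [385.4 247.1  -1.8] px [280. 189.]
side hex_key 0.59 [358.6 -53.3  -1.3] px [264. 268.]
side calliper 0.61 [ 369.4 -214.9   -4.5] px [265. 334.]
2.1
```

View pictures.

```bash
python3 - <<'E'
import cv2
t=cv2.imread("pics/top0.png"); s=cv2.imread("pics/side0.png")
cv2.imwrite("pics/a.png",cv2.resize(t[110:260,180:390],None,fx=3.6,fy=3.6,interpolation=cv2.INTER_CUBIC))
cv2.imwrite("pics/b.png",cv2.resize(s[130:290,230:430],None,fx=3.6,fy=3.6,interpolation=cv2.INTER_CUBIC))
E
```

```text
(no output)
```

View pics/a.png

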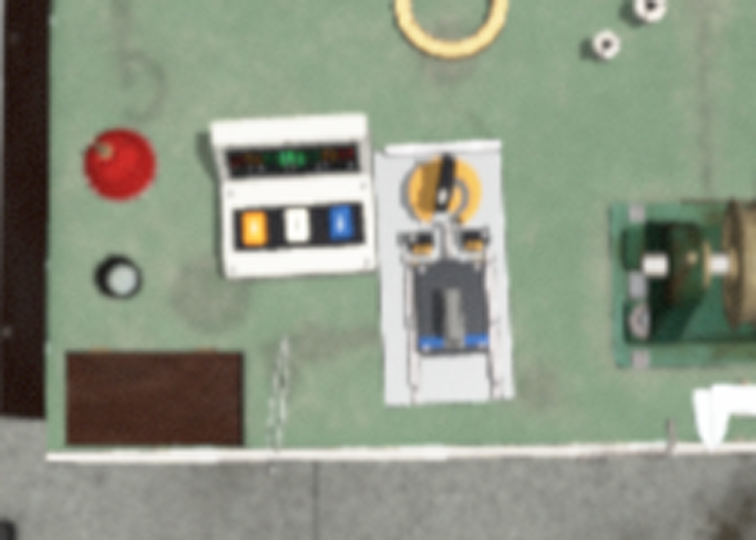

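View pics/b.png

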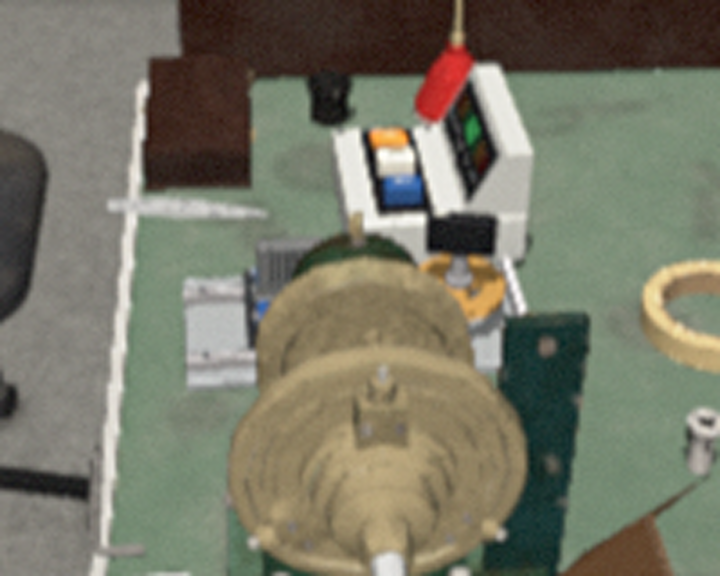

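View pics/top0.png

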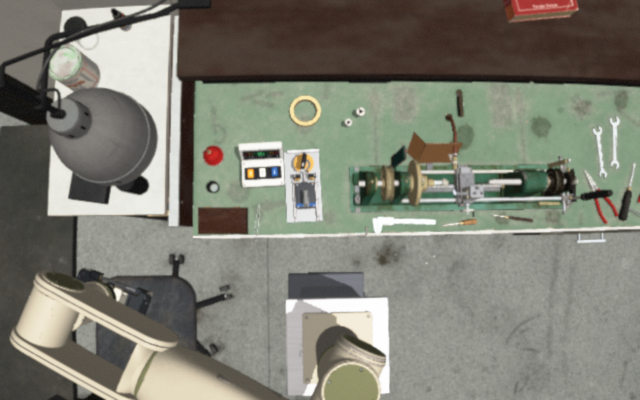

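View pics/side0.png

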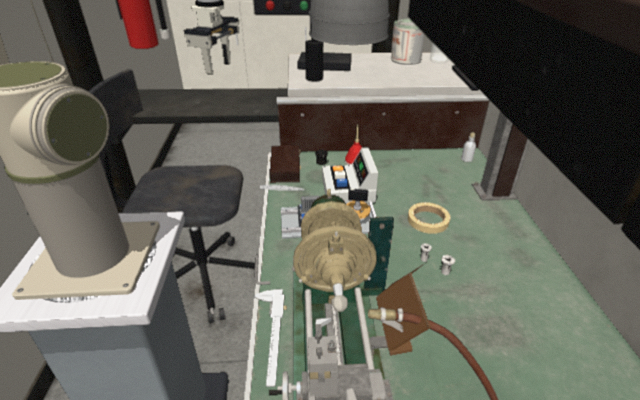

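Top view: amplifier lies nearly square to the world (yaw about 2–3°). Blue key is rightmost (274,171), then white, then amber. The module is slightly drawn out (306,197), and the wing is at (304,161), turned slightly clockwise. In the side view the lathe hides part of the module. I'll move above the module.

```bash
python3 -m pendant '[{"delta_pos":[-0.02,-0.018,-0.01],"spin":-0.04},{"delta_pos":[-0.05,-0.045,-0.02],"spin":-0.08},{"delta_pos":[-0.08,-0.072,-0.02],"spin":-0.12},{"delta_pos":[-0.11,-0.099,-0.02],"spin":-0.16},{"delta_pos":[-0.14,-0.126,-0.02],"spin":-0.2},{"delta_pos":[-0.17,-0.153,-0.02],"spin":-0.24},{"delta_pos":[-0.2,-0.18,-0.02],"spin":-0.28},{"delta_pos":[-0.23,-0.207,-0.02],"spin":-0.32},{"delta_pos":[-0.26,-0.234,-0.02],"spin":-0.36},{"delta_pos":[-0.29,-0.261,-0.02],"spin":-0.4}]' -1 10
cat >> h.py <<'E'
def togo(p,yaw=None,z=None):
    """print tool-axes delta to world TCP p (m); yaw: wanted world angle of tool y (rad)"""
    s=robot.read_state();M=Ro.from_rotvec(s["orientation"]).as_matrix()
    d=M.T@(np.array(p)-s["tool_pos"]); a=np.arctan2(M[1,1],M[0,1])
    print("tcp",np.round(s["tool_pos"],4),"ydir",round(np.degrees(a),2),"z",np.round(M[:,2],3),"q",np.round(s["q"],3),"F",np.round(s["force"],1),"T",np.round(s["wrist_torque"],2),"op",round(s["opening"],4),"t",round(s["t"],2))
    print("delta",np.round(d,4),"spin",None if yaw is None else round(a-yaw,4))
E
python3 -c "
from h import *
togo([.45,.1,.25],np.radians(92.5))"
```

```text
t: 3.1
tool_pos: [0.3906, 0.2149, 0.2389]
orientation: [-0.071, 3.14, 0.0]
force: [0.2, 0.4, -0.5]
opening: 0.0932
tcp [0.3906 0.2149 0.2389] ydir 92.58 z [ 0.001  0.    -1.   ] q [ 0.388 -0.307  1.864  0.     1.585 -1.228] F [ 0.2  0.4 -0.5] T [ 0.04 -0.03 -0.07] op 0.0932 t 3.1
delta [-0.0541 -0.1175 -0.0111] spin 0.0015
```

```bash
python3 -m pendant '[{"delta_pos":[-0.02,-0.04,0],"spin":0},{"delta_pos":[-0.04,-0.08,0],"spin":0},{"delta_pos":[-0.05,-0.115,-0.01],"spin":0},{"delta_pos":[-0.05,-0.115,-0.01],"spin":0},{"delta_pos":[-0.05,-0.115,-0.01],"spin":0}]'
python3 - <<'E'
from h import *
look("wrist",["gauge_amp","connector","module_grip","module_front","bolt_pin","wing_grip","key_blue_top","key_white_top","key_amber_top"],"w1.png")
c=robot.read_camera("wrist");R=np.array(c["R"]);print(np.round(-R.T@np.array(c["t"]),3),np.round(R,2))
E
```

```text
t: 3.6
tool_pos: [0.446, 0.1018, 0.2492]
orientation: [-0.067, 3.14, 0.001]
force: [-0.1, -0.3, -0.0]
opening: 0.0929
wrist gauge_amp 0.92 [5.269e+02 9.500e+01 3.000e-01] px [318. 229.]
wrist connector 0.7 [527.2  97.8  24.9] px [319. 235.]
wrist module_grip 0.93 [461.7  90.8  65. ] px [315. 197.]
wrist module_front 0.67 [513.3  92.5   7.2] px [316. 222.]
wrist bolt_pin 0.74 [546.2  97.8  35.9] px [319. 250.]
wrist wing_grip 0.51 [527.9  96.6  24.8] px [318. 235.]
wrist key_blue_top 0.73 [543.1 187.1  59.3] px [384. 257.]
[0.38  0.099 0.415] [[-0.05  1.    0.  ]
 [ 0.97  0.04  0.24]
 [ 0.24  0.01 -0.97]]
```

View pics/w1.png

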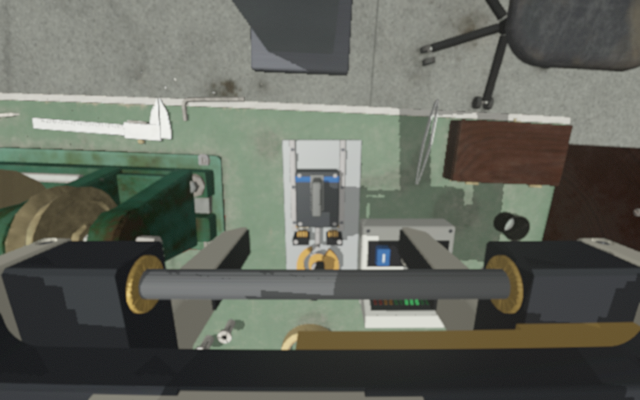

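```bash
cat >> h.py <<'E'
def ray(c,px,z):
    K=np.array(c["camera_matrix"]);R=np.array(c["R"]);t=np.array(c["t"])
    n=cv2.undistortPoints(np.array([[px]],float),K,np.array(c["D"])).ravel()
    d=R.T@np.array([n[0],n[1],1]);o=-R.T@t
    return o+d*(z-o[2])/d[2]
E
python3 - <<'E'
from h import *
c=robot.read_camera("top")
f=lambda u,v:(180+u/3.6-.4,110+v/3.6-.4)
for a,b in [((376,150),(385,403)),((500,143),(513,400))]:
    A=ray(c,f(*a),.008);B=ray(c,f(*b),.008);print(A,B,np.arctan2(*(A-B)[[1,0]]))
w=robot.read_camera("wrist");im=w["color"]
cv2.imwrite("pics/w1c.png",cv2.resize(im[130:290,260:460],None,fx=4,fy=4,interpolation=cv2.INTER_CUBIC))
for l in ["module_grip","gauge_amp"]:
    m=robot.outline_of("wrist",l)
    if m: 
        k=m[0]["mask"];ys,xs=np.nonzero(k);print(l,m[0]["score"],xs.min(),xs.max(),ys.min(),ys.max())
E
```

```text
[0.61397673 0.15962424 0.008     ] [0.39128872 0.15392326 0.008     ] 0.025595170716549723
[0.61879198 0.05019862 0.008     ] [0.39223405 0.04284891 0.008     ] 0.032429408705608495
module_grip 0.67 294 339 168 249
gauge_amp 0.82 282 454 139 328
```

View pics/w1c.png

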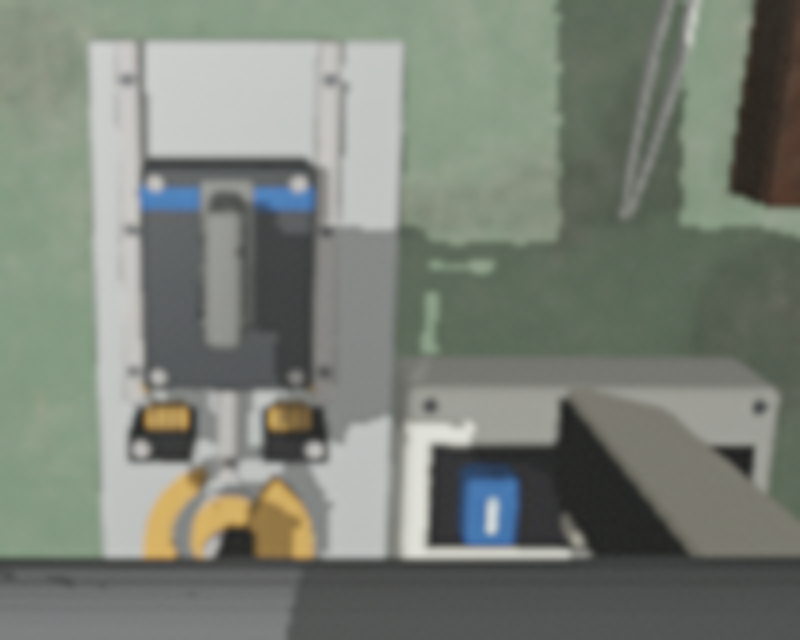

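```bash
python3 - <<'E'
from h import *
c=robot.read_camera("wrist")
for u,v,z in [(205,183,.078),(243,183,.078),(205,347,.078),(243,347,.078),(145,385,.038),(313,385,.038),(142,209,.038),(314,209,.038)]:
    print(u,v,np.round(ray(c,(260+(u+.5)/4-.5,130+(v+.5)/4-.5),z)*1000,1))
togo([.463,.092,.10],np.pi/2+.032)
E
```

```text
205 183 [431.7  85.5  78. ]
243 183 [431.2  96.8  78. ]
205 347 [482.9  87.2  78. ]
243 347 [482.4  99.   78. ]
145 385 [510.   65.3  38. ]
313 385 [507.3 124.   38. ]
142 209 [447.7  63.   38. ]
314 209 [445.1 120.8  38. ]
tcp [0.4458 0.1023 0.2489] ydir 92.58 z [ 0.001  0.    -1.   ] q [ 0.113 -0.276  1.82   0.     1.597 -1.503] F [-0.8 -0.1  0.1] T [ 0.05 -0.07 -0.03] op 0.0924 t 4.4
delta [-0.0166 -0.0111  0.1489] spin 0.013
```

```bash
python3 -m pendant '[{"delta_pos":[-0.008,-0.006,0.03],"spin":0.01},{"delta_pos":[-0.016,-0.0108,0.06],"spin":0.01},{"delta_pos":[-0.0163,-0.0108,0.1],"spin":0.01},{"delta_pos":[-0.0163,-0.0108,0.13],"spin":0.01},{"delta_pos":[-0.0163,-0.0108,0.16],"spin":0.01},{"delta_pos":[-0.0163,-0.0108,0.19],"spin":0.01},{"delta_pos":[-0.0163,-0.0108,0.203],"spin":0.01},{"delta_pos":[-0.0163,-0.0108,0.203],"spin":0.01}]' 0 12
python3 - <<'E'
from h import *
togo([.463,.092,.045],np.pi/2+.033)
c=robot.read_camera("wrist");cv2.imwrite("pics/w2.png",c["color"])
E
```

```text
t: 5.2
tool_pos: [0.4609, 0.0921, 0.0441]
orientation: [0.055, -3.138, -0.0]
force: [0.4, -0.5, 1.0]
opening: 0.0465
tcp [0.4609 0.0921 0.0441] ydir 92.0 z [-0.003 -0.    -1.   ] q [ 0.088 -0.057  2.014  0.     1.189 -1.518] F [ 0.4 -0.5  1. ] T [ 0.06 -0.03 -0.01] op 0.0465 t 5.2
delta [-0.0021 -0.0001 -0.0009] spin 0.0019
```

View pics/w2.png

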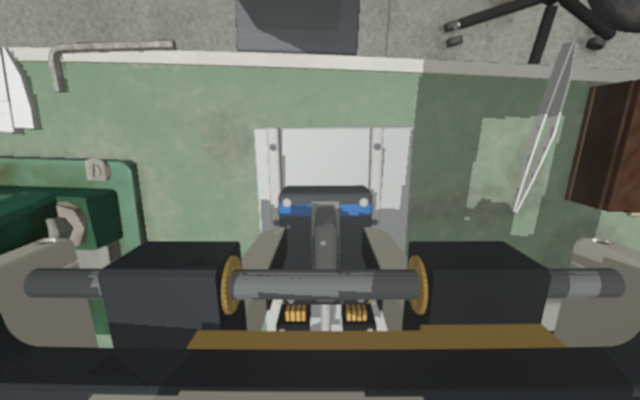

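Fingers straddle the fin (fin at column ~325 between fingers at ~262 and ~385, centred). Close gently.

```bash
python3 -m pendant '[{"delta_pos":[0,0,0],"spin":0},{"delta_pos":[0,0,0],"spin":0},{"delta_pos":[0,0,0],"spin":0},{"delta_pos":[0,0,0],"spin":0},{"delta_pos":[0,0,0],"spin":0},{"delta_pos":[0,0,0],"spin":0}]' 1 12
python3 -c "
from h import *
togo([.463,.092,.045],np.pi/2+.033)"
```

```text
t: 5.85
tool_pos: [0.4626, 0.0923, 0.0463]
orientation: [-0.055, 3.141, 0.001]
force: [-1.8, 0.5, 2.8]
opening: 0.0118
tcp [0.4626 0.0923 0.0463] ydir 92.0 z [ 0.  0. -1.] q [ 0.088 -0.06   2.011  0.     1.19  -1.518] F [-1.8  0.5  2.8] T [ 0.07  0.12 -0.02] op 0.0118 t 5.85
delta [-0.0004 -0.0003  0.0013] spin 0.002
```

```bash
python3 -m pendant '[{"delta_pos":[-0.001,0,0],"spin":0},{"delta_pos":[-0.002,0,0],"spin":0},{"delta_pos":[-0.003,0,0],"spin":0},{"delta_pos":[-0.004,0,0],"spin":0},{"delta_pos":[-0.004,0,0],"spin":0}]'
python3 -c "
from h import *
togo([.463,.092,.045],np.pi/2+.033)"
```

```text
t: 6.35
tool_pos: [0.4668, 0.0924, 0.0463]
orientation: [-0.055, 3.141, 0.001]
force: [-2.5, -0.4, 2.3]
opening: 0.0117
tcp [0.4668 0.0924 0.0463] ydir 92.0 z [ 0.  0. -1.] q [ 0.087 -0.048  2.     0.     1.19  -1.518] F [-2.5 -0.4  2.3] T [ 0.02  0.32 -0.07] op 0.0117 t 6.35
delta [ 0.0038 -0.0003  0.0013] spin 0.0019
```

```bash
python3 -m pendant '[{"delta_pos":[-0.001,0,0],"spin":0},{"delta_pos":[-0.002,0,0],"spin":0},{"delta_pos":[-0.002,0,0],"spin":0}]' 
python3 -m pendant '[{"delta_pos":[-0.001,0,0],"spin":0},{"delta_pos":[-0.001,0,0],"spin":0}]' 
python3 -m pendant '[{"delta_pos":[-0.001,0,0],"spin":0},{"delta_pos":[-0.001,0,0],"spin":0}]' 
python3 -m pendant '[{"delta_pos":[-0.001,0,0],"spin":0},{"delta_pos":[-0.001,0,0],"spin":0}]' 
```

```text
t: 6.65
tool_pos: [0.469, 0.0925, 0.0463]
orientation: [-0.055, 3.141, 0.001]
force: [-1.1, 0.7, 3.8]
opening: 0.0119
t: 6.85
tool_pos: [0.47, 0.0925, 0.0463]
orientation: [-0.055, 3.141, 0.001]
force: [-1.9, -0.4, 4.4]
opening: 0.0117
t: 7.05
tool_pos: [0.4705, 0.0925, 0.0463]
orientation: [0.055, -3.14, -0.0]
force: [-6.7, -0.1, 7.2]
opening: 0.0116
t: 7.25
tool_pos: [0.4709, 0.0925, 0.0463]
orientation: [0.055, -3.139, -0.0]
force: [-7.3, -0.7, 8.6]
opening: 0.0123
```

```bash
python3 -m pendant '[{"delta_pos":[-0.001,0,0],"spin":0},{"delta_pos":[-0.002,0,0],"spin":0}]' 1 20
python3 -m pendant '[{"delta_pos":[-0.001,0,0],"spin":0},{"delta_pos":[-0.001,0,0],"spin":0}]' 
python3 - <<'E'
from h import *
togo([.463,.092,.045],np.pi/2+.033)
look("wrist",["module_grip"],"w3.png")
look("top",["module_grip","wing_grip","connector"],"t3.png")
E
```

```text
t: 7.45
tool_pos: [0.4719, 0.0926, 0.0464]
orientation: [0.056, -3.137, 0.0]
force: [-13.7, -1.4, 15.5]
opening: 0.0118
t: 7.65
tool_pos: [0.4719, 0.0925, 0.0464]
orientation: [0.056, -3.134, 0.0]
force: [-9.7, 0.2, 10.7]
opening: 0.0118
tcp [0.4719 0.0925 0.0464] ydir 92.04 z [-0.007 -0.    -1.   ] q [ 0.087 -0.027  1.979  0.     1.196 -1.52 ] F [-9.7  0.2 10.7] T [-0.09  1.4   0.04] op 0.0118 t 7.65
delta [ 0.0089 -0.0002  0.0015] spin 0.0026
wrist module_grip 0.95 [469.6  90.9  64.2] px [322. 248.]
top module_grip 0.39 [471.5  91.4  66. ] px [306. 194.]
top wing_grip 0.37 [572.9 100.   78.7] px [303. 160.]
top connector 0.48 [471.8  92.9  70.9] px [306. 194.]
```

View pics/w3.png

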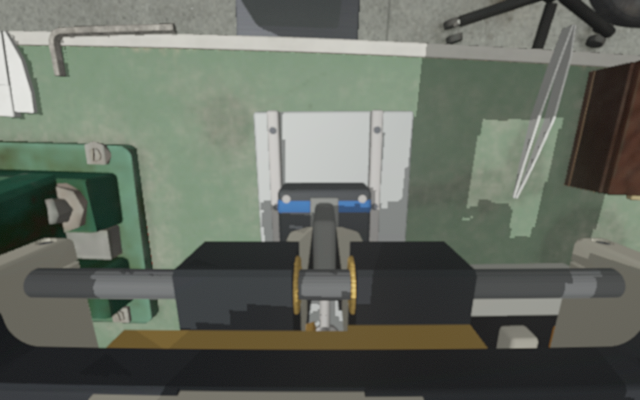

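```bash
python3 -m pendant '[{"delta_pos":[0.0005,0,0],"spin":0},{"delta_pos":[0,0,0],"spin":0},{"delta_pos":[0,0,0],"spin":0},{"delta_pos":[0,0,0],"spin":0}]' 0
python3 -m pendant '[{"delta_pos":[0,0,-0.02],"spin":0},{"delta_pos":[0,0,-0.06],"spin":0},{"delta_pos":[0,0,-0.1],"spin":0},{"delta_pos":[0.02,0,-0.14],"spin":0},{"delta_pos":[0.03,0,-0.16],"spin":0},{"delta_pos":[0.03,0,-0.16],"spin":0},{"delta_pos":[0.03,0,-0.16],"spin":0}]' -1
python3 - <<'E'
from h import *
look("wrist",["module_grip","wing_grip","module_front","connector","key_blue_top"],"w4.png")
look("top",["module_grip","wing_grip"],"t4.png")
im=cv2.imread("pics/t4.png");w=cv2.imread("pics/w4.png")
a=cv2.resize(im[135:225,235:335],(500,450),interpolation=cv2.INTER_CUBIC);b=cv2.resize(w[150:330,260:380],(300,450),interpolation=cv2.INTER_CUBIC)
cv2.imwrite("pics/c4.png",np.hstack([a,b]))
togo([.571,.098,.12],np.pi/2+.033)
E
```

```text
t: 8.35
tool_pos: [0.4721, 0.0925, 0.0463]
orientation: [0.056, -3.135, 0.0]
force: [-0.2, 0.0, 0.7]
opening: 0.0392
t: 9.05
tool_pos: [0.4435, 0.0915, 0.2063]
orientation: [0.056, -3.136, 0.0]
force: [-0.5, 0.4, -0.1]
opening: 0.0923
wrist module_grip 0.63 [466.3  92.8  65.7] px [325. 213.]
wrist wing_grip 0.63 [574.3  92.5  76.4] px [321. 304.]
wrist module_front 0.59 [519.9  92.3  10. ] px [323. 240.]
wrist connector 0.66 [549.2  96.9  33.1] px [326. 268.]
wrist connector 0.62 [527.5  93.7  21.9] px [324. 249.]
wrist key_blue_top 0.57 [543.4 187.6  58.8] px [400. 275.]
top module_grip 0.48 [538.2 227.2  55.9] px [261. 173.]
top wing_grip 0.4 [573.   98.1  77.4] px [304. 160.]
tcp [0.443  0.0915 0.2059] ydir 92.03 z [-0.007 -0.    -1.   ] q [ 0.09  -0.266  1.89   0.     1.525 -1.516] F [0.4 0.6 0. ] T [ 0.03 -0.    0.02] op 0.093 t 9.5
delta [-0.1288  0.002   0.085 ] spin 0.0024
```

View pics/c4.png

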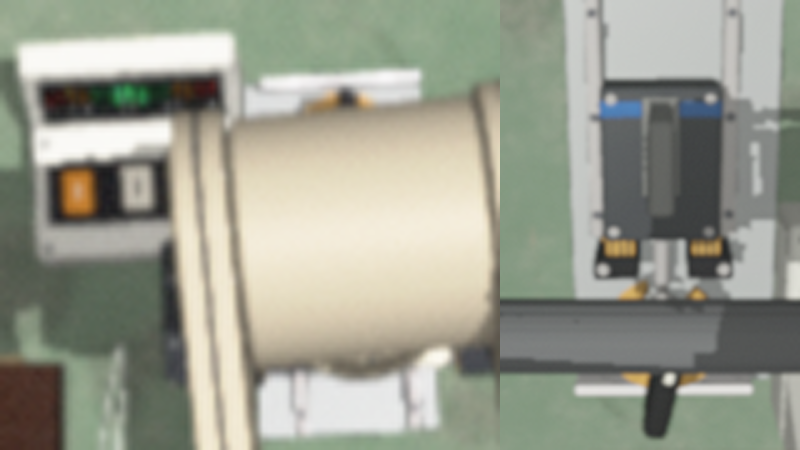

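```bash
python3 - <<'E'
from h import *
c=robot.read_camera("wrist")
A=ray(c,(322,323),.091);B=ray(c,(328,300),.091);print(A,B,np.arctan2(*(A-B)[[1,0]]))
t=robot.read_camera("top")
A=ray(t,(180+448/3.6-.4,110+156/3.6-.4),.091);B=ray(t,(180+441/3.6-.4,110+208/3.6-.4),.091);print(A,B,np.arctan2(*(A-B)[[1,0]]))
o=cv2.imread("pics/top0.png")[148:182,288:322]
cv2.imwrite("pics/wing0.png",cv2.resize(o,None,fx=16,fy=16,interpolation=cv2.INTER_CUBIC))
cv2.imwrite("pics/wing4.png",cv2.resize(c["color"][290:340,295:355],None,fx=10,fy=10,interpolation=cv2.INTER_CUBIC))
E
```

```text
[0.58824847 0.09380688 0.091     ] [0.55839654 0.09950533 0.091     ] -0.1886212051113157
[0.59187141 0.09635147 0.091     ] [0.54842751 0.10272471 0.091     ] -0.1456612378163219
```

View pics/wing0.png

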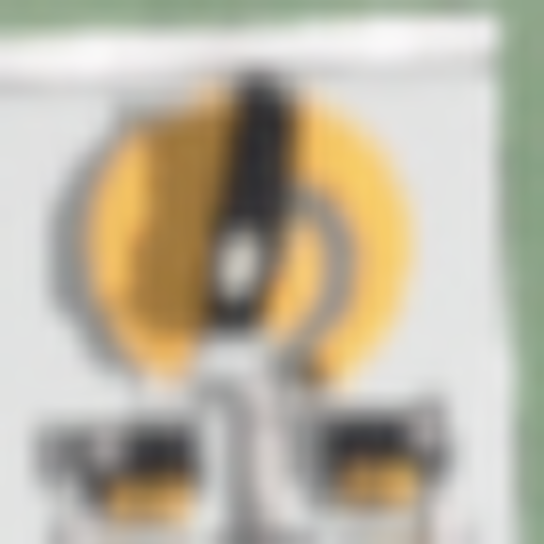

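View pics/wing4.png

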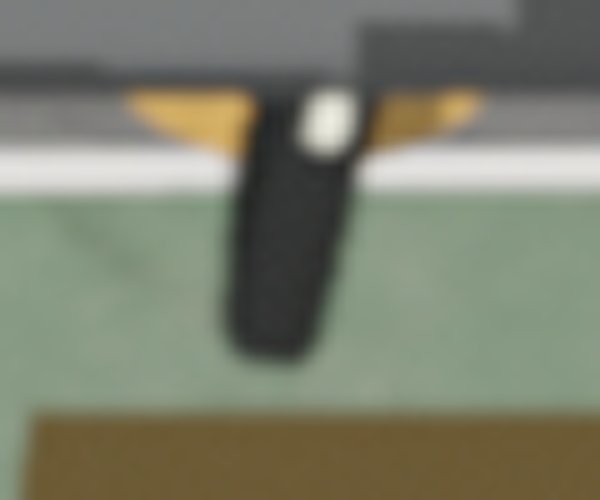

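```bash
python3 -m pendant '[{"delta_pos":[-0.03,0.001,0],"spin":0.05},{"delta_pos":[-0.07,0.001,0.01],"spin":0.1},{"delta_pos":[-0.1,0.001,0.04],"spin":0.15},{"delta_pos":[-0.1287,0.0012,0.07],"spin":0.195},{"delta_pos":[-0.1287,0.0012,0.085],"spin":0.195},{"delta_pos":[-0.1287,0.0012,0.085],"spin":0.195}]' 0 20
python3 - <<'E'
from h import *
togo([.5715,.097,.057],np.pi/2-.16)
look("wrist",["wing_grip"],"w5.png")
look("side",["wing_grip"],"s5.png")
s=cv2.imread("pics/s5.png")[130:260,290:430];w=cv2.imread("pics/w5.png")
cv2.imwrite("pics/c5.png",np.hstack([cv2.resize(s,(420,390)),cv2.resize(w[190:400,220:420],(380,390))]))
E
```

```text
t: 10.2
tool_pos: [0.5687, 0.097, 0.1167]
orientation: [-0.248, -3.118, 0.003]
force: [-0.3, 0.1, 0.5]
opening: 0.0498
tcp [0.5687 0.097  0.1167] ydir 80.89 z [-0.014 -0.001 -1.   ] q [ 0.08   0.152  1.654  0.     1.349 -1.332] F [-0.3  0.1  0.5] T [ 0.01 -0.02  0.01] op 0.0498 t 10.2
delta [-0.0036  0.0006  0.0596] spin 0.001
wrist wing_grip 0.58 [575.6  93.1  76.7] px [321. 231.]
side wing_grip 0.96 [562.2  98.   82.2] px [354. 192.]
```

View pics/c5.png

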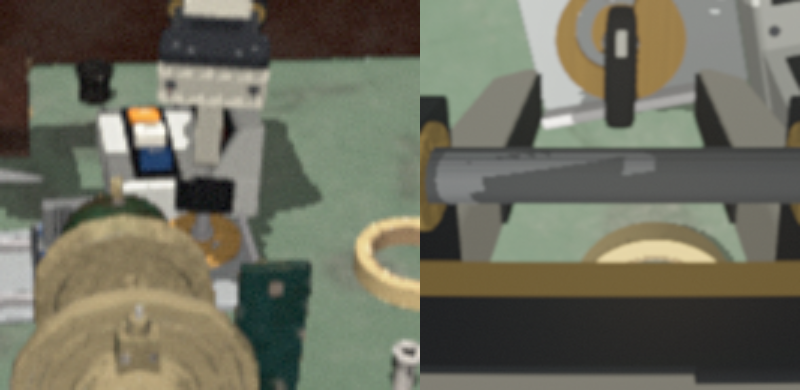

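```bash
python3 - <<'E'
from h import *
c=robot.read_camera("wrist")
for v in(192.7,252,257): print(v,ray(c,(325.3,v),.091),ray(c,(325.3,v),.061))
cv2.imwrite("pics/w5c.png",cv2.resize(c["color"][180:265,280:370],None,fx=7,fy=7,interpolation=cv2.INTER_CUBIC))
E
```

```text
192.7 [0.54859332 0.10163599 0.091     ] [0.55485464 0.10074953 0.061     ]
252 [0.59356634 0.09446945 0.091     ] [0.60663952 0.09249751 0.061     ]
257 [0.59758545 0.09382908 0.091     ] [0.61126738 0.09176015 0.061     ]
```

View pics/w5c.png

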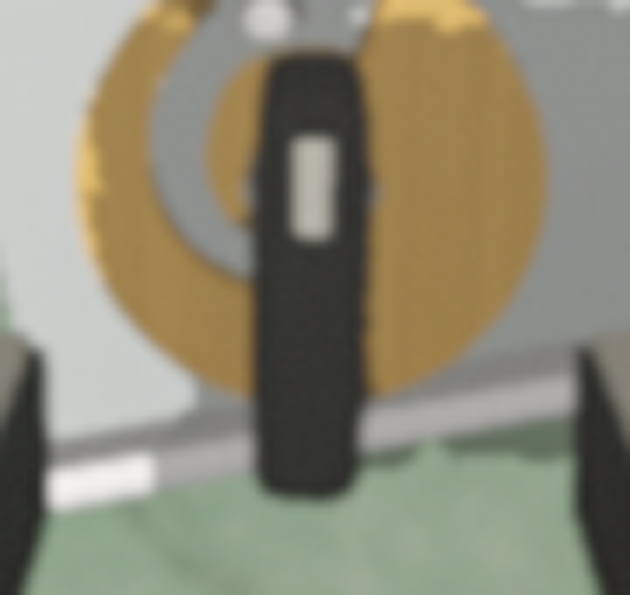

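```bash
python3 -m pendant '[{"delta_pos":[-0.002,0,0.02],"spin":0},{"delta_pos":[-0.002,0,0.04],"spin":0},{"delta_pos":[-0.002,0,0.055],"spin":0},{"delta_pos":[-0.002,0,0.059],"spin":0},{"delta_pos":[-0.002,0,0.059],"spin":0}]' 0 15
python3 -m pendant '[{"delta_pos":[0,0,0],"spin":0},{"delta_pos":[0,0,0],"spin":0},{"delta_pos":[0,0,0],"spin":0},{"delta_pos":[0,0,0],"spin":0},{"delta_pos":[0,0,0],"spin":0},{"delta_pos":[0,0,0],"spin":0}]' 1 15
python3 -c "
from h import *
togo([.57,.097,.057],np.pi/2-.16)"
```

```text
t: 10.95
tool_pos: [0.5734, 0.0971, 0.064]
orientation: [-0.249, -3.128, 0.001]
force: [-0.0, -0.6, 0.2]
opening: 0.0467
t: 11.55
tool_pos: [0.5735, 0.097, 0.0643]
orientation: [-0.249, -3.128, 0.001]
force: [-0.8, -1.9, 1.6]
opening: 0.0117
tcp [0.5735 0.097  0.0643] ydir 80.89 z [-0.003 -0.    -1.   ] q [ 0.079  0.21   1.69   0.     1.245 -1.332] F [-0.8 -1.9  1.6] T [-0.1   0.12  0.02] op 0.0117 t 11.55
delta [ 0.0035 -0.0006  0.0073] spin 0.001
```

```bash
python3 -m pendant '[{"delta_pos":[0,0,0],"spin":0},{"delta_pos":[0,0,0],"spin":0},{"delta_pos":[0.002,0,0.006],"spin":0},{"delta_pos":[0.0025,0,0.006],"spin":0},{"delta_pos":[0.0025,0,0.006],"spin":0},{"delta_pos":[0.0025,0,0.006],"spin":0}]' 0.5 15
python3 -m pendant '[{"delta_pos":[0,0,0],"spin":0},{"delta_pos":[0,0,0],"spin":0},{"delta_pos":[0,0,0],"spin":0},{"delta_pos":[0,0,0],"spin":0}]' 1 15
python3 -c "
from h import *
togo([.571,.097,.057],np.pi/2-.16)"
```

```text
t: 12.15
tool_pos: [0.571, 0.0974, 0.0582]
orientation: [-0.249, -3.128, 0.001]
force: [-0.1, 0.5, -0.5]
opening: 0.0235
t: 12.55
tool_pos: [0.571, 0.0974, 0.0583]
orientation: [-0.249, -3.128, 0.001]
force: [-0.5, 0.2, 1.3]
opening: 0.0119
tcp [0.571  0.0974 0.0583] ydir 80.89 z [-0.003 -0.    -1.   ] q [ 0.08   0.211  1.701  0.     1.233 -1.331] F [-0.5  0.2  1.3] T [ 0.02  0.07 -0.06] op 0.0119 t 12.55
delta [-0.     -0.0004  0.0013] spin 0.001
```

```bash
python3 -m pendant '[{"delta_pos":[0,0,0],"spin":0},{"delta_pos":[0,0,0],"spin":0.08},{"delta_pos":[0,0,0],"spin":0.16},{"delta_pos":[0,0,0],"spin":0.24},{"delta_pos":[0,0,0],"spin":0.32},{"delta_pos":[0,0,0],"spin":0.4},{"delta_pos":[0,0,0],"spin":0.48},{"delta_pos":[0,0,0],"spin":0.56},{"delta_pos":[0,0,0],"spin":0.56}]' 1 45
python3 -c "
from h import *
togo([.571,.097,.057],np.pi/2+.033)
look('wrist',['wing_grip','module_grip','bolt_pin'],'w6.png')"
```

```text
t: 13.45
tool_pos: [0.5711, 0.0975, 0.0583]
orientation: [-1.106, -2.937, 0.002]
force: [-0.2, 1.1, -0.4]
opening: 0.0116
tcp [0.5711 0.0975 0.0583] ydir 48.73 z [-0.003 -0.    -1.   ] q [ 0.08   0.211  1.701  0.     1.233 -0.77 ] F [-0.2  1.1 -0.4] T [ 0.27 -0.08 -0.02] op 0.0116 t 13.45
delta [-0.0003 -0.0004  0.0013] spin -0.7533
wrist wing_grip 0.71 [575.3  92.1  77.8] px [322. 264.]
wrist wing_grip 0.34 [551.1  99.5  31.5] px [308. 204.]
wrist module_grip 0.84 [465.7  92.5  68.6] px [186. 112.]
wrist bolt_pin 0.78 [554.4  99.8  34.6] px [311. 208.]
```

View pics/w6.png

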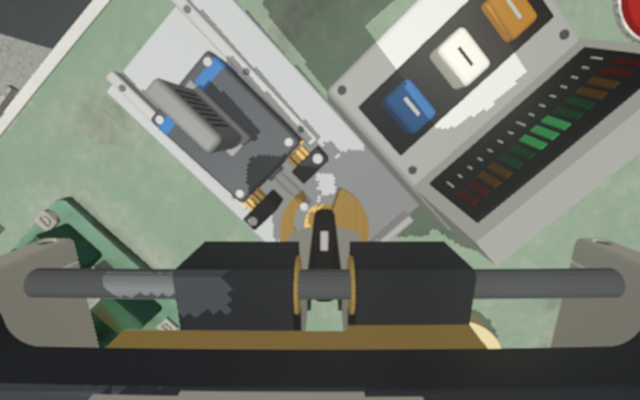

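```bash
python3 -m pendant '[{"delta_pos":[0,0,0],"spin":0.1},{"delta_pos":[0,0,0],"spin":0.2},{"delta_pos":[0,0,0],"spin":0.3},{"delta_pos":[0,0,0],"spin":0.4},{"delta_pos":[0,0,0],"spin":0.5},{"delta_pos":[0,0,0],"spin":0.6},{"delta_pos":[0,0,0],"spin":0.7},{"delta_pos":[0,0,0],"spin":0.8}]'
python3 -c "
from h import *
togo([.571,.097,.057],np.pi/2+.033)
look('wrist',['wing_grip','module_grip','bolt_pin'],'w7.png')
look('top',['module_grip','wing_grip'])"
```

```text
t: 14.45
tool_pos: [0.5712, 0.0975, 0.0583]
orientation: [-2.163, -2.276, 0.003]
force: [-0.4, -0.3, -0.1]
opening: 0.0117
tcp [0.5712 0.0975 0.0583] ydir 2.93 z [-0.003 -0.    -1.   ] q [0.08  0.211 1.701 0.    1.232 0.029] F [-0.4 -0.3 -0.1] T [ 0.22 -0.29  0.24] op 0.0117 t 14.45
delta [-0.0005 -0.0002  0.0013] spin -1.5526
wrist wing_grip 0.82 [574.9  92.7  79.1] px [329. 262.]
wrist module_grip 0.82 [472.1  89.8  66.2] px [159. 249.]
wrist module_grip 0.39 [554.2 100.8  35.5] px [300. 222.]
wrist bolt_pin 0.66 [556.5  98.7  34.1] px [303. 225.]
top module_grip 0.57 [473.3  93.2  65.4] px [306. 193.]
top module_grip 0.5 [540.7 192.5  60.3] px [273. 172.]
```

View pics/w7.png

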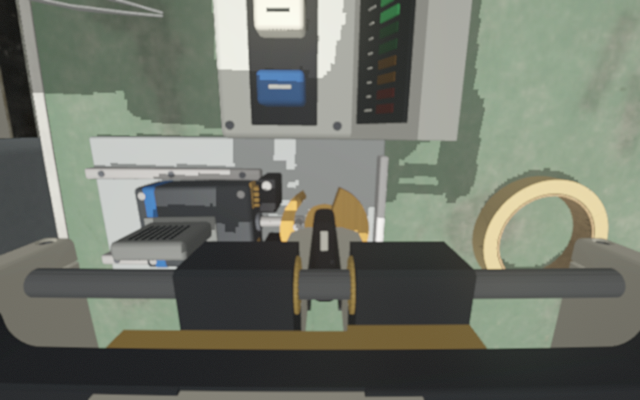

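```bash
python3 -m pendant '[{"delta_pos":[0,0,0],"spin":0.1},{"delta_pos":[0,0,0],"spin":0.2},{"delta_pos":[0,0,0],"spin":0.3},{"delta_pos":[0,0,0],"spin":0.4},{"delta_pos":[0,0,0],"spin":0.5},{"delta_pos":[0,0,0],"spin":0.6},{"delta_pos":[0,0,0],"spin":0.7},{"delta_pos":[0,0,0],"spin":0.8}]'
python3 -m pendant '[{"delta_pos":[0,0,0],"spin":0.1},{"delta_pos":[0,0,0],"spin":0.2},{"delta_pos":[0,0,0],"spin":0.3},{"delta_pos":[0,0,0],"spin":0.4},{"delta_pos":[0,0,0],"spin":0.5},{"delta_pos":[0,0,0],"spin":0.58},{"delta_pos":[0,0,0],"spin":0.66},{"delta_pos":[0,0,0],"spin":0.66}]'
python3 -c "
from h import *
togo([.571,.097,.057],-np.pi/2+.033)"
```

```text
t: 15.6
tool_pos: [0.5713, 0.0974, 0.0583]
orientation: [-2.878, -1.258, 0.004]
force: [1.0, -0.8, -0.8]
opening: 0.0118
t: 16.4
tool_pos: [0.5713, 0.0974, 0.0583]
orientation: [3.131, 0.258, -0.004]
force: [-0.2, -0.8, -1.6]
opening: 0.0118
tcp [0.5713 0.0974 0.0583] ydir -80.59 z [-0.003 -0.    -1.   ] q [ 0.08   0.211  1.701 -0.     1.232  1.487] F [-0.2 -0.8 -1.6] T [ 0.11 -0.44 -0.02] op 0.0118 t 16.4
delta [-0.0003  0.0003  0.0013] spin 0.1313
```

```bash
python3 -m pendant '[{"delta_pos":[0,0,0],"spin":0.06},{"delta_pos":[0,0,0],"spin":0.1},{"delta_pos":[0,0,0],"spin":0.13},{"delta_pos":[0,0,0],"spin":0.13}]'
python3 -c "
from h import *
togo([.571,.097,.057],-np.pi/2+.033)"
python3 -m pendant '[{"delta_pos":[0,0,0],"spin":0.02},{"delta_pos":[0,0,0],"spin":0.04},{"delta_pos":[0,0,0],"spin":0.04}]'
python3 -c "
from h import *
togo([.571,.097,.057],-np.pi/2+.033)"
python3 -m pendant '[{"delta_pos":[0,0,0],"spin":0.02},{"delta_pos":[0,0,0],"spin":0.04},{"delta_pos":[0,0,0],"spin":0.04}]'
python3 -c "
from h import *
togo([.571,.097,.057],-np.pi/2+.033)"
```

```text
t: 16.8
tool_pos: [0.5713, 0.0972, 0.0583]
orientation: [3.14, 0.056, -0.004]
force: [0.2, -1.1, -1.1]
opening: 0.0116
tcp [0.5713 0.0972 0.0583] ydir -87.94 z [-0.003 -0.001 -1.   ] q [ 8.000e-02  2.110e-01  1.701e+00 -1.000e-03  1.232e+00  1.615e+00] F [ 0.2 -1.1 -1.1] T [-0.01 -0.36  0.45] op 0.0116 t 16.8
delta [-0.0003  0.0002  0.0013] spin 0.0029
t: 17.1
tool_pos: [0.5713, 0.0972, 0.0583]
orientation: [3.141, -0.006, -0.004]
force: [0.7, 0.1, -1.2]
opening: 0.0118
tcp [0.5713 0.0972 0.0583] ydir -90.23 z [-0.003 -0.001 -1.   ] q [ 8.000e-02  2.110e-01  1.701e+00 -1.000e-03  1.232e+00  1.656e+00] F [ 0.7  0.1 -1.2] T [ 0.04 -0.21  0.8 ] op 0.0118 t 17.1
delta [-0.0003  0.0002  0.0013] spin -0.0371
t: 17.4
tool_pos: [0.5715, 0.0972, 0.0583]
orientation: [3.14, -0.071, -0.004]
force: [1.4, -1.9, -1.8]
opening: 0.0121
tcp [0.5715 0.0972 0.0583] ydir -92.58 z [-0.002 -0.001 -1.   ] q [ 8.100e-02  2.110e-01  1.701e+00 -1.000e-03  1.232e+00  1.697e+00] F [ 1.4 -1.9 -1.8] T [ 0.06 -0.42  0.87] op 0.0121 t 17.4
delta [-0.0005  0.0002  0.0013] spin -0.0779
```

```bash
python3 -m pendant '[{"delta_pos":[0,0,0],"spin":0},{"delta_pos":[0,0,0],"spin":0},{"delta_pos":[0,0,0],"spin":0},{"delta_pos":[0,0,-0.005],"spin":0},{"delta_pos":[0,0,-0.04],"spin":0},{"delta_pos":[0,0,-0.08],"spin":0},{"delta_pos":[0,0,-0.12],"spin":0},{"delta_pos":[0,0,-0.12],"spin":0}]' 0 15
python3 - <<'E'
from h import *
togo([.541,.187,.14])
look('wrist',['wing_grip','module_grip','bolt_pin'],'w8.png')
look('top',['module_grip','wing_grip'],'t8.png')
look('side',['module_grip','wing_grip','key_blue_top'],'s8.png')
a=cv2.imread("pics/w8.png")
b=cv2.imread("pics/s8.png")[140:260,270:400]
cv2.imwrite("pics/c8.png",np.hstack([cv2.resize(a,(420,263)),cv2.resize(b,(285,263))]))
E
```

```text
t: 18.2
tool_pos: [0.5757, 0.0977, 0.1864]
orientation: [-3.14, 0.071, -0.015]
force: [0.1, 0.5, 0.9]
opening: 0.0461
tcp [0.5757 0.0977 0.1864] ydir -92.58 z [ 0.009  0.    -1.   ] q [ 8.100e-02  9.500e-02  1.586e+00 -1.000e-03  1.452e+00  1.697e+00] F [0.1 0.5 0.9] T [-0.03  0.1   0.04] op 0.0461 t 18.2
delta [-0.0391 -0.0877  0.0461] spin None
top module_grip 0.72 [474.7  91.6  65.8] px [306. 193.]
top wing_grip 0.51 [571.   95.7  78.1] px [304. 161.]
side module_grip 0.65 [481.9  91.7  61.8] px [319. 202.]
side wing_grip 0.97 [568.6  98.2  76.8] px [356. 194.]
side wing_grip 0.5 [ 372.2 -218.4   -3.6] px [266. 335.]
side key_blue_top 0.69 [389.9 245.5  -0.4] px [282. 189.]
side key_blue_top 0.66 [542.2 183.4  64.5] px [341. 179.]
```

View pics/w8.png

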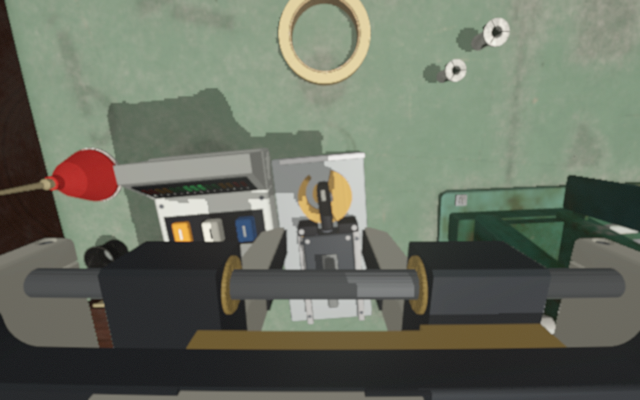

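View pics/c8.png

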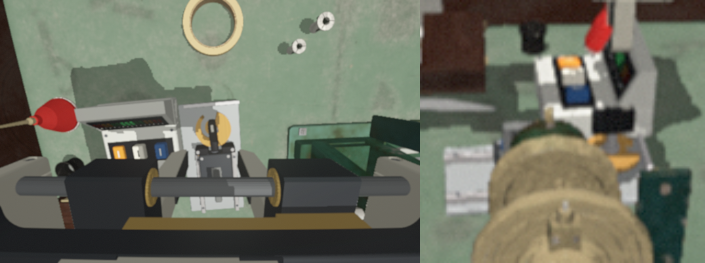

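```bash
python3 - <<'E'
import cv2
a=cv2.imread("pics/w8.png")[145:325,260:400]
cv2.imwrite("pics/d8.png",cv2.resize(a,None,fx=3.3,fy=3.3,interpolation=cv2.INTER_CUBIC))
E
```

```text
(no output)
```

View pics/d8.png

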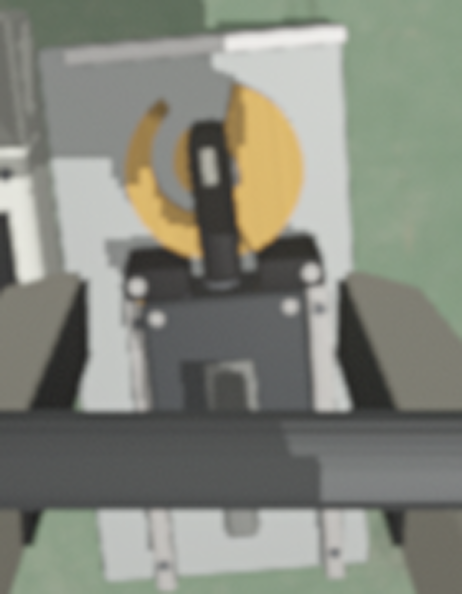

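```bash
python3 -m pendant '[{"delta_pos":[-0.01,-0.02,0],"spin":0},{"delta_pos":[-0.02,-0.05,0],"spin":0},{"delta_pos":[-0.037,-0.087,0.01],"spin":0},{"delta_pos":[-0.037,-0.087,0.04],"spin":0},{"delta_pos":[-0.037,-0.087,0.07],"spin":0},{"delta_pos":[-0.037,-0.087,0.09],"spin":0},{"delta_pos":[-0.037,-0.087,0.09],"spin":0},{"delta_pos":[-0.037,-0.087,0.09],"spin":0}]' 1 15
python3 - <<'E'
from h import *
togo([.543,.1865,.062])
look('wrist',['key_blue_top','key_white_top'],'w9.png')
look('side',['key_blue_top','key_white_top'],'s9.png')
b=cv2.imread("pics/s9.png")[130:230,290:400]
cv2.imwrite("pics/c9.png",np.hstack([cv2.resize(cv2.imread("pics/w9.png"),(480,300)),cv2.resize(b,(320,300))]))
E
```

```text
t: 19.55
tool_pos: [0.5379, 0.1857, 0.0877]
orientation: [3.139, -0.071, -0.006]
force: [-0.4, 0.3, 0.6]
opening: 0.0009
tcp [0.5379 0.1857 0.0877] ydir -92.58 z [-0.004 -0.001 -1.   ] q [ 0.242  0.152  1.71  -0.     1.284  1.858] F [-0.4  0.3  0.6] T [-0.05  0.2   0.03] op 0.0009 t 19.55
delta [ 0.0052 -0.0011  0.0257] spin None
wrist key_blue_top 0.75 [542.2 185.5  61.3] px [323. 222.]
wrist key_blue_top 0.27 [527.6  96.7   6.7] px [422. 214.]
wrist key_white_top 0.76 [542.5 225.2  60.5] px [268. 223.]
side key_blue_top 0.65 [545.8 184.6  63.7] px [343. 179.]
side key_white_top 0.62 [542.4 223.5  61.5] px [340. 172.]
```

View pics/c9.png

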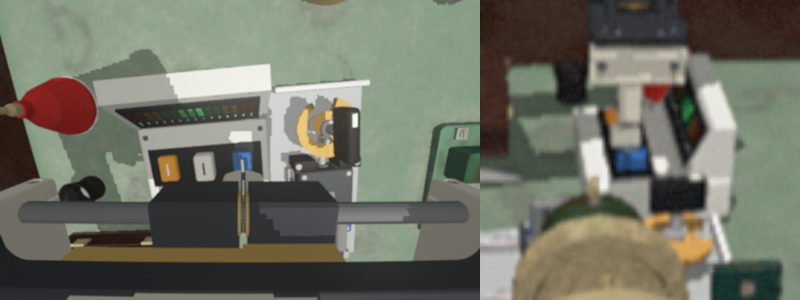

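```bash
python3 -m pendant '[{"delta_pos":[0.002,-0.0005,0.005],"spin":0},{"delta_pos":[0.004,-0.0005,0.012],"spin":0},{"delta_pos":[0.0045,-0.0005,0.02],"spin":0},{"delta_pos":[0.0045,-0.0005,0.024],"spin":0},{"delta_pos":[0.0045,-0.0005,0.028],"spin":0},{"delta_pos":[0.0045,-0.0005,0.031],"spin":0},{"delta_pos":[0.0045,-0.0005,0.031],"spin":0}]'
python3 -m pendant '[{"delta_pos":[0,0,0.001],"spin":0},{"delta_pos":[0,0,0.002],"spin":0},{"delta_pos":[0,0,0.002],"spin":0}]'
python3 -m pendant '[{"delta_pos":[0,0,0.001],"spin":0},{"delta_pos":[0,0,0.001],"spin":0}]'
```

```text
t: 20.55
tool_pos: [0.5431, 0.1861, 0.0573]
orientation: [3.14, -0.071, -0.003]
force: [0.0, 0.2, 0.3]
opening: 0.0004
t: 20.85
tool_pos: [0.5434, 0.1862, 0.0555]
orientation: [3.14, -0.071, -0.002]
force: [0.4, 0.5, 0.5]
opening: 0.0005
t: 21.05
tool_pos: [0.5435, 0.1862, 0.0546]
orientation: [3.14, -0.071, -0.002]
force: [-0.3, -0.8, 1.1]
opening: 0.0003
```

```bash
python3 - <<'E'
from h import *
togo([.543,.1865,.052])
look('side',['key_blue_top','key_white_top','key_amber_top'],'s10.png')
c=robot.read_camera('wrist');b=cv2.imread("pics/s10.png")[130:230,290:400]
cv2.imwrite("pics/c10.png",np.hstack([cv2.resize(c['color'][180:300,220:400],(450,300)),cv2.resize(b,(330,300))]))
E
```

```text
tcp [0.5435 0.1862 0.0546] ydir -92.59 z [-0.001 -0.    -1.   ] q [ 0.241  0.202  1.719 -0.     1.222  1.857] F [-0.3 -0.8  1.1] T [0.05 0.17 0.01] op 0.0003 t 21.05
delta [-0.0005 -0.0003  0.0026] spin None
side key_blue_top 0.39 [546.2 184.5  55.2] px [343. 182.]
side key_white_top 0.73 [544.5 190.2  57.3] px [342. 180.]
side key_white_top 0.58 [543.  220.9  62.1] px [340. 172.]
side key_amber_top 0.5 [540.7 224.2  64. ] px [339. 171.]
side key_amber_top 0.38 [ 3.577e+02 -5.700e+01 -1.000e-01] px [263. 269.]
```

View pics/c10.png

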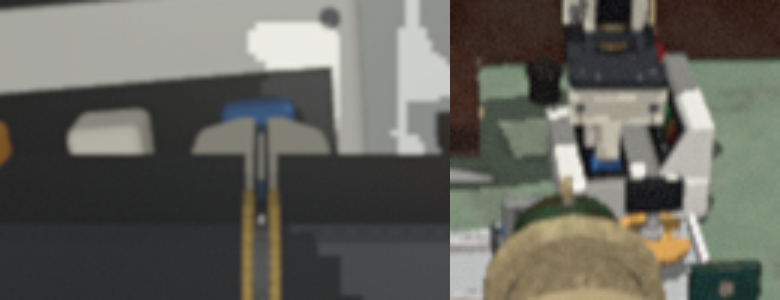

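```bash
python3 -m pendant '[{"delta_pos":[0,0,0.001],"spin":0},{"delta_pos":[0,0,0.001],"spin":0}]'
python3 -m pendant '[{"delta_pos":[0,0,0.001],"spin":0},{"delta_pos":[0,0,0.001],"spin":0}]'
python3 -m pendant '[{"delta_pos":[0,0,0.001],"spin":0},{"delta_pos":[0,0,0.001],"spin":0}]'
python3 -m pendant '[{"delta_pos":[0,0,0.001],"spin":0},{"delta_pos":[0,0,0.001],"spin":0}]'
```

```text
t: 21.5
tool_pos: [0.5435, 0.1862, 0.0535]
orientation: [3.14, -0.071, -0.002]
force: [-0.4, 0.6, 0.8]
opening: 0.0001
t: 21.7
tool_pos: [0.5435, 0.1862, 0.0528]
orientation: [3.14, -0.071, -0.002]
force: [-0.9, -0.3, 3.8]
opening: 0.0007
t: 21.9
tool_pos: [0.5436, 0.1863, 0.0527]
orientation: [3.14, -0.071, -0.002]
force: [-4.6, -0.6, 9.8]
opening: 0.0004
t: 22.1
tool_pos: [0.5436, 0.1863, 0.0527]
orientation: [3.14, -0.071, -0.002]
force: [-5.1, -1.4, 11.6]
opening: 0.0008
```

Bottom stop reached at z = 52.7 mm (61.5 − 9). Lift off.

```bash
python3 -m pendant '[{"delta_pos":[0,0,-0.01],"spin":0},{"delta_pos":[0,0,-0.03],"spin":0},{"delta_pos":[0,0,-0.07],"spin":0},{"delta_pos":[-0.03,0,-0.11],"spin":0},{"delta_pos":[-0.07,0,-0.15],"spin":0},{"delta_pos":[-0.11,0,-0.16],"spin":0},{"delta_pos":[-0.11,0,-0.16],"spin":0},{"delta_pos":[-0.11,0,-0.16],"spin":0}]'
python3 - <<'E'
from h import *
K=['key_blue_top','key_white_top','key_amber_top','module_grip','wing_grip']
look('wrist',K,'w11.png')
look('side',K,'s11.png')
togo([.54,.18,.2])
b=cv2.imread("pics/s11.png")[130:230,290:400]
cv2.imwrite("pics/c11.png",cv2.resize(b,(660,600),interpolation=cv2.INTER_CUBIC))
E
```

```text
t: 22.9
tool_pos: [0.4339, 0.1916, 0.214]
orientation: [-3.141, 0.069, -0.003]
force: [-1.3, 0.2, 0.5]
opening: 0.0003
wrist key_blue_top 0.58 [543.7 188.3  51.4] px [322.  91.]
wrist key_white_top 0.74 [540.4 223.2  62. ] px [289.  95.]
wrist key_white_top 0.55 [528.3  97.9  25.1] px [399. 105.]
wrist key_amber_top 0.69 [543.1 260.5  59. ] px [255.  94.]
wrist wing_grip 0.93 [571.6  90.5  78.4] px [421.  53.]
side key_blue_top 0.47 [543.7 187.5  56.3] px [342. 181.]
side key_white_top 0.57 [541.3 223.2  64.1] px [340. 171.]
side module_grip 0.54 [477.3  93.4  65. ] px [317. 201.]
side wing_grip 0.58 [565.2  98.   80.5] px [355. 193.]
tcp [0.4339 0.1912 0.2125] ydir -92.58 z [-0.002 -0.001 -1.   ] q [ 0.307 -0.212  1.832 -0.     1.523  1.923] F [-0.6  0.3  1.1] T [-0.04  0.11 -0.03] op 0.0006 t 23.5
delta [0.1065 0.0064 0.0123] spin None
```

View pics/c11.png

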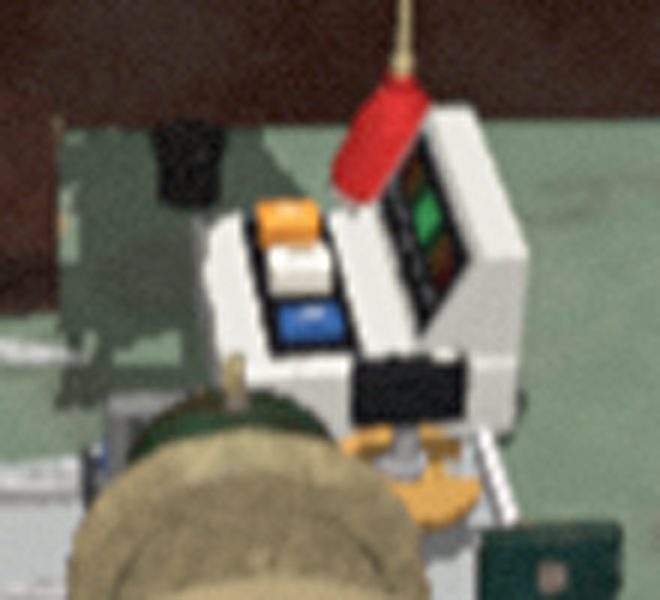

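View pics/w11.png

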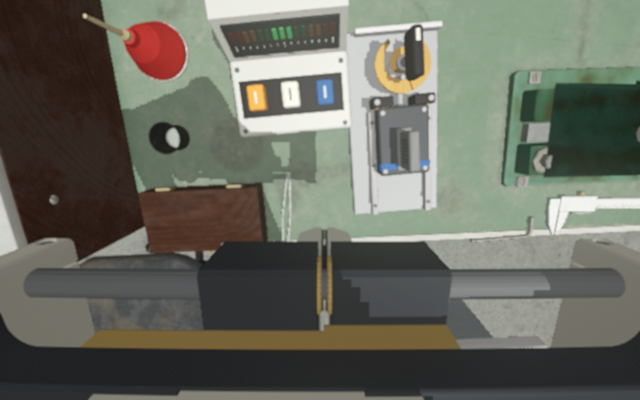

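```bash
python3 - <<'E'
from h import *
c=robot.read_camera('wrist');a=c['color']
cv2.imwrite("pics/d11.png",cv2.resize(a[15:215,345:450],None,fx=3,fy=3,interpolation=cv2.INTER_CUBIC))
A=ray(c,(345+215/3,15+40/3),.091);print(A)
E
```

```text
[0.58851494 0.09890312 0.091     ]
```

View pics/d11.png

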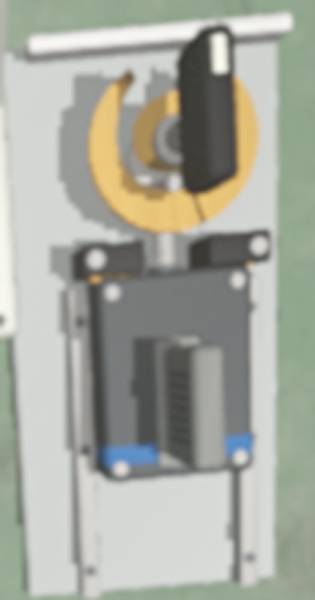

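```bash
python3 - <<'E'
from h import *
c=robot.read_camera('wrist')
f=lambda u,v,z:np.round(ray(c,(345+(u+.5)/3-.5,15+(v+.5)/3-.5),z)*1000,1)
print("front top edge",f(97,284,.038),f(247,270,.038))
print("block top front edge",f(80,277,.047),f(143,270,.047),f(195,267,.047),f(268,258,.047))
print("fin top",f(193,345,.078),f(222,345,.078),f(197,467,.078),f(224,465,.078))
print("wing top",f(215,30,.091),f(203,190,.091),f(232,40,.091),f(234,175,.091))
E
```

```text
front top edge [522.3 125.8  38. ] [525.   68.4  38. ]
block top front edge [524.5 133.8  47. ] [526.  110.3  47. ] [526.3  91.   47. ] [528.4  63.9  47. ]
fin top [498.4 100.1  78. ] [497.9  90.1  78. ] [456.2  97.6  78. ] [456.5  88.   78. ]
wing top [591.6  99.3  91. ] [546.1 101.9  91. ] [588.7  94.   91. ] [550.1  92.2  91. ]
```

```bash
python3 -c "
from plant import robot
print(robot.close_job(), robot.read_state()['t'])"
```

```text
the job is handed in; nothing more can be done
the job is handed in; nothing more can be done
```

The module is seated and locked on the connector, the blue range key is latched down, and I handed the job in at about 24 s of the 72 s allowed.

**Module:** I gripped the fin and slid the module in until it stopped firmly, with about 14 N on the tool. The fin then stood at about 471 mm in world x, roughly 6 mm short of home.

**Cam lock:** I turned the wing clockwise until it hit the end stop, where the torque rose to 0.8–0.9 N m. The fin then measured about 477 mm, which puts the module's front at about 527 mm against a connector face at about 526.5 mm. The wing lies parallel to the rails, to within about 0.015 rad.

**Keys:** I pressed the blue key to its bottom stop at z = 52.7 mm and let go. In the last pictures it is down (network heights 51–56 mm), and the amber key has come up (59 mm) level with the white one.

**Checks that disagreed:**
- The module's front top edge measured about 2.5 mm short of the connector blocks. The fin position, and a picture taken just after the turn with no contact showing between module and blocks, both say it is home. I put the difference down to edge and calibration error.
- Some network marks for the keys and the module were plainly wrong, so I ignored them.
- I did not check the tools individually at the end. The arm stayed well away from them.

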